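# Find the tired trigger spring and quarantine it

## Task

Load-test the three trigger springs: press straight down on each white cap with 12 newtons, give or take one and never more than 15, so that its yellow drag ring records the loaded length. Under that load a good spring's ring stops above the red line on the gauge post and the weak spring's ring ends up past it. When all three are tested, slide the weak one's carrier along the bench, without lifting or tipping it, wholly into the red-rimmed round area; leave the two good carriers where they stand and do not disturb the other things on the bench.

Things in the scene. Friction and masses are not known exactly. Their poses are not given: they have to be found in the camera images.
- carrier_a: One of three look-alike loose spring carriers, 0.3 to 0.8 kg; origin under its centre, z up. Black round base, 90 mm diameter, 24 mm tall, too wide to grip; on its axis a 26 mm wide coil spring with a white cap on top. A gauge post (8 mm thick, top at 65 mm) is 37 mm off the axis along the carrier's +x. One carrier, any of the three, holds a weak spring.
- cap_a: White push cap of carrier_a: button 26 mm diameter, 20 mm tall, origin at its underside (62 mm above the bench when free), flat top at 82 mm. The cap goes straight down, at most 30 mm, and springs back. Stiffness: good springs about 0.9 N/mm, the weak one about 0.5, after 1 to 2 N of preload. A small arm on it pushes the drag ring down.
- line_a (a point): The fixed red line (a 2 mm thick disc, 15 mm diameter) round carrier_a's gauge post, the reference mark: centre 40.5 mm above the bench.
- ring_a (a joint): Yellow drag ring (15 mm diameter, 5 mm tall) on carrier_a's post: how far down it is, in m. 0 = ring 57 to 62 mm above the bench, touching the arm of the free cap; 0.019 = centred on the red line. Starts at 0 to 0.005 (the cap moves that far before meeting it), then goes down with the cap and stays at the lowest point reached; it passes the line freely.
- carrier_b: One of three look-alike loose spring carriers, 0.3 to 0.8 kg; origin under its centre, z up. Black round base, 90 mm diameter, 24 mm tall, too wide to grip; on its axis a 26 mm wide coil spring with a white cap on top. A gauge post (8 mm thick, top at 65 mm) is 37 mm off the axis along the carrier's +x. One carrier, any of the three, holds a weak spring.
- cap_b: White push cap of carrier_b: button 26 mm diameter, 20 mm tall, origin at its underside (62 mm above the bench when free), flat top at 82 mm. The cap goes straight down, at most 30 mm, and springs back. Stiffness: good springs about 0.9 N/mm, the weak one about 0.5, after 1 to 2 N of preload. A small arm on it pushes the drag ring down.
- line_b (a point): The fixed red line (a 2 mm thick disc, 15 mm diameter) round carrier_b's gauge post, the reference mark: centre 40.5 mm above the bench.
- ring_b (a joint): Yellow drag ring (15 mm diameter, 5 mm tall) on carrier_b's post: how far down it is, in m. 0 = ring 57 to 62 mm above the bench, touching the arm of the free cap; 0.019 = centred on the red line. Starts at 0 to 0.005 (the cap moves that far before meeting it), then goes down with the cap and stays at the lowest point reached; it passes the line freely.
- carrier_c: One of three look-alike loose spring carriers, 0.3 to 0.8 kg; origin under its centre, z up. Black round base, 90 mm diameter, 24 mm tall, too wide to grip; on its axis a 26 mm wide coil spring with a white cap on top. A gauge post (8 mm thick, top at 65 mm) is 37 mm off the axis along the carrier's +x. One carrier, any of the three, holds a weak spring.
- cap_c: White push cap of carrier_c: button 26 mm diameter, 20 mm tall, origin at its underside (62 mm above the bench when free), flat top at 82 mm. The cap goes straight down, at most 30 mm, and springs back. Stiffness: good springs about 0.9 N/mm, the weak one about 0.5, after 1 to 2 N of preload. A small arm on it pushes the drag ring down.
- line_c (a point): The fixed red line (a 2 mm thick disc, 15 mm diameter) round carrier_c's gauge post, the reference mark: centre 40.5 mm above the bench.
- ring_c (a joint): Yellow drag ring (15 mm diameter, 5 mm tall) on carrier_c's post: how far down it is, in m. 0 = ring 57 to 62 mm above the bench, touching the arm of the free cap; 0.019 = centred on the red line. Starts at 0 to 0.005 (the cap moves that far before meeting it), then goes down with the cap and stays at the lowest point reached; it passes the line freely.
- quarantine: Flat red-rimmed round area painted on the bench, 160 mm diameter, no height; origin at its centre.
- jar: Bystander: white jar with a blue lid, 48 mm diameter, 55 mm tall; loose, origin under its centre.
- pen: Bystander: turquoise marker, 150 mm long, 10 mm thick, lying along its x; loose, origin under its middle.
- shell: Bystander: grey bent housing half of a hand-held device with a green circuit board on it, about 240 x 70 x 33 mm; its main block, 150 x 55 mm, is centred on the origin, the rest bends off along +x; loose.
- board: Bystander: green circuit board on a pink foam pad 120 x 100 x 12 mm; loose, origin under its centre.
- driver: Bystander: orange screwdriver, 170 mm long, lying along its x with the handle to -x; loose.
- tape: Bystander: brown tape ring lying flat, 68 mm diameter, 19 mm tall; loose, origin under its centre.

How it is judged:
On the way:
1. all three springs have been loaded, the rings of two stopping above the line and that of the weak one past it, with every carrier still in its place (distance of each of carrier_a, carrier_b, carrier_c from where it was at the start of the episode below 0.02 m and ((value of joint ring_a between 0.019 and 0.0295 m and value of joint ring_b between 0.0075 and 0.0175 m and value of joint ring_c between 0.0075 and 0.0175 m) or (value of joint ring_b between 0.019 and 0.0295 m and value of joint ring_a between 0.0075 and 0.0175 m and value of joint ring_c between 0.0075 and 0.0175 m) or (value of joint ring_c between 0.019 and 0.0295 m and value of joint ring_a between 0.0075 and 0.0175 m and value of joint ring_b between 0.0075 and 0.0175 m))), for 0.2 s.
At the end, for the whole second after the job is handed in: The carrier whose ring went past the line (19 to 29.5 mm down) stands at rest wholly in the red area (axis within 36 mm of its centre); the other two, rings 7.5 to 17.5 mm down, are within 20 mm of where they began; all upright; the bystanders within 30 mm of their places (((value of joint ring_a between 0.019 and 0.0295 m and value of joint ring_b between 0.0075 and 0.0175 m and value of joint ring_c between 0.0075 and 0.0175 m and distance of each of carrier_b, carrier_c from where it was at the start of the episode below 0.02 m and horizontal distance between carrier_a and quarantine below 0.036 m) or (value of joint ring_b between 0.019 and 0.0295 m and value of joint ring_a between 0.0075 and 0.0175 m and value of joint ring_c between 0.0075 and 0.0175 m and distance of each of carrier_a, carrier_c from where it was at the start of the episode below 0.02 m and horizontal distance between carrier_b and quarantine below 0.036 m) or (value of joint ring_c between 0.019 and 0.0295 m and value of joint ring_a between 0.0075 and 0.0175 m and value of joint ring_b between 0.0075 and 0.0175 m and distance of each of carrier_a, carrier_b from where it was at the start of the episode below 0.02 m and horizontal distance between carrier_c and quarantine below 0.036 m)) and height (world z) of each of carrier_a, carrier_b, carrier_c below 0.004 m and angle between each of carrier_a, carrier_b, carrier_c's own z axis and vertical below 0.05 rad and linear speed of each of carrier_a, carrier_b, carrier_c below 0.01 m/s and distance of each of jar, pen, shell, board, driver, tape from where it was at the start of the episode below 0.03 m); the robot touches nothing.
It fails at once if the fingers press on a cap with over 18 N (contact force between the fingers and cap_a above 18 N or contact force between the fingers and cap_b above 18 N or contact force between the fingers and cap_c above 18 N).
It fails at once if a carrier is lifted off the bench (15 mm) or tipped (0.3 rad) (height (world z) of any of carrier_a, carrier_b, carrier_c above 0.015 m or angle between any of carrier_a, carrier_b, carrier_c's own z axis and vertical above 0.3 rad).
It fails at once if more than one carrier is pushed from its place (20 mm) (distance of each of carrier_b, carrier_c from where it was at the start of the episode above 0.02 m or distance of each of carrier_a, carrier_c from where it was at the start of the episode above 0.02 m or distance of each of carrier_a, carrier_b from where it was at the start of the episode above 0.02 m).
It fails at once if a bystander is moved by more than 30 mm (distance of any of jar, pen, shell, board, driver, tape from where it was at the start of the episode above 0.03 m).
It also fails if it takes over 67 s, if anything falls off the work surface, if the arm or the gripper's body presses on something with over 40 N, if the wrist force passes 120 N, or if a joint passes its speed limit or range.

## Robot

A 6-joint arm with a two-finger parallel gripper is mounted at the origin on the work surface. World frame = base frame: x ahead of the robot, y to its left, z up, the work surface at z = 0. Lengths are in m, angles in rad, forces in N, time in s.
With the tool pointing down it reaches from about 0.425 to 0.95 m from the base axis. Payload 3.5 kg.
Tool frame: the origin (TCP) lies midway between the tips of the shut fingers; the grasp point (between the pads) lies 19 mm behind it; z points along the fingers, y is the line along which they close (so a half turn about z gives the same grasp; the last joint's range is limited). The gripper opens to 85 mm and grips with 20 to 120 N. Pads are 22 mm wide; open, the fingers measure 114 mm over their backs; the gripper's body (76 mm by 85 mm) begins 54 mm behind the grasp point. The pads swing forward as they close: fully open they stand 13 mm farther back than shut.
Start: joints at [1.103, 0.286, 1.577, -0, 1.279, -0.15], TCP at [0.211, 0.641, 0.231] pointing down, gripper open.
Joint ranges: [-2.77, 2.77], [-0.9, 2.22], [0.21, 2.48], [-1.53, 4.67], [0.24, 2.81], [-2.84, 2.84]. Speed limits (rad/s): [2.79, 2.79, 3.14, 3.14, 3.14, 3.14].

## Interface

Orientations are given as a unit quaternion [x, y, z, w].
In Python, from plant import ctrl gives the robot as it stands.
- The arm moves only by the tool send_rows, never from a script. Its argument "series" is a list that holds one entry, the list of rows, each a list of 7 numbers: the shift along the tool's x, y, z in cm, then the turn, a rotation vector about the tool's x, y, z in rad, then the opening, from -1 (shut) to 1 (fully open). In form: [[[x, y, z, rx, ry, rz, jaw], ...]]. A call has 1 to 10 rows; each row shifts and turns the commanded pose from where the row before left it, along the tool's axes as they then stand; what a row does not reach is not made up. A row lasts 1/8 s, in which the tool goes at most 62.5 mm and 10.7 degrees, less where a joint would pass 70% of its speed; a pose out of reach is approached as far as the arm can. A call is refused whole if a number of a shift passes 6.25 or a number of a turn 0.188, either way. A call with a gripper value outside its range is refused whole. The fingers move at their own pace and stop on an object; "force" is the grip in N (left out, the last holds). Time passes only in rows, so rows that do not move let the fingers close. It gives the time, the measured TCP pose, the force, the opening and the grip force at its end, in the units of the state.
- ctrl.get_state(): the state, without advancing time (a new reading comes with each control period).
- ctrl.read_camera(name): name is "side" or "top" or "wrist"; returns a dict with "img" (420x560x3 uint8, red, green, blue), "fx", "fy", "cx", "cy" (pixels), "k1" (the pictures are not rectified: a ray, as slopes to the right and down, at radius r is drawn at 1 + k1 r^2 times it, then the intrinsics apply), "R" (3x3) and "t" (3): a world point X has camera coordinates R X + t; the wrist camera has in their place "hand_eye" (4x4, takes a point from camera to tool coordinates, whose origin is the TCP and whose axes are the flange's). Camera axes: x right, y down, z forward; pixel columns grow to the right and rows downward; lengths in m; the calibration is good to about 2 mm. A picture is of the moment at which its call begins: read the wrist's pose just before it. There is no depth.
- ctrl.sign_off(): hands the job in; it is judged then, once.
The state is a dict: "time": time; "qpos": joint angles; "dq": joint speeds; "joint_efforts": joint torques, N m; "eef_pos": TCP position; "tcp_rot": TCP orientation; "contact_force": force on the tool from outside, world axes, zero at the start; "wrist_torque": the same for the moment, N m; "opening": opening from 0.0 (shut) to 1.0 (fully open); "finger_force": force on a finger pad.
Only numpy, scipy, OpenCV 4.12 (cv2) and the standard library are available. Lean on these libraries where they do the work, as an engineer would, in place of code of your own. Each camera call takes 0.05 s, during which the arm holds its last target. There are 200 camera calls.

## Working session

There is one attempt and no reset: what is moved stays moved. The work goes in short steps, Python scripts to look and compute and a tool call to move; the robot and the scene stay as the last step left them, time stands still between calls to the robot, and variables do not carry over. Pictures are saved under pics/ and viewed, at most 10 in all, crops included, and the job is handed in when it is done.

Besides the shell and the picture viewer there is one more tool, called after ">>>" as name([rows], argument=value, ...), one row to a line, values as JSON. send_rows: Moves the arm, as the interface text tells. Its arguments: {"type":"object","properties":{"series":{"type":"array"},"force":{"type":"number"}},"required":["series"]}

```bash
mkdir -p pics; cat > h.py <<'E'
import numpy as np, cv2
from plant import ctrl
def ray(c,u,v):
    K=np.array([[c['fx'],0,c['cx']],[0,c['fy'],c['cy']],[0,0,1.]])
    xd=(u-c['cx'])/c['fx'];yd=(v-c['cy'])/c['fy'];x,y=xd,yd
    for _ in range(30):
        f=1+c['k1']*(x*x+y*y);x,y=xd/f,yd/f
    R=np.array(c['R']);t=np.array(c['t'])
    return -R.T@t, R.T@np.array([x,y,1])
def atz(c,u,v,z):
    o,d=ray(c,u,v);return o+d*(z-o[2])/d[2]
def proj(c,X):
    p=np.array(c['R'])@X+np.array(c['t']);x,y=p[:2]/p[2];f=1+c['k1']*(x*x+y*y)
    return c['fx']*x*f+c['cx'],c['fy']*y*f+c['cy']
E
python3 - <<'E'
from h import *
import pickle
s=ctrl.get_state();print({k:np.round(v,3) for k,v in s.items()})
for n in('top','side'):
    c=ctrl.read_camera(n);cv2.imwrite(f'pics/{n}0.png',cv2.resize(c['img'][:,:,::-1],(800,600)))
    pickle.dump(c,open(n+'0.pkl','wb'));print(n,-np.array(c['R']).T@c['t'],c['fx'],c['k1'])
E
```

```text
{'time': np.float64(0.0), 'qpos': array([ 1.103,  0.287,  1.578,  0.   ,  1.279, -0.15 ]), 'dq': array([ 0.001,  0.   , -0.001,  0.   ,  0.002,  0.001]), 'joint_efforts': array([ 1.0000e-03, -4.0599e+01, -2.9263e+01, -0.0000e+00,  6.0000e-03,
       -0.0000e+00]), 'eef_pos': array([0.211, 0.641, 0.23 ]), 'tcp_rot': array([ 0.158,  0.987, -0.001, -0.   ]), 'contact_force': array([ 0.598, -0.385, -0.416]), 'wrist_torque': array([-0.006, -0.007, -0.042]), 'finger_force': np.float64(0.0), 'opening': np.float64(1.003)}
top [ 0.46719578 -0.00321274  0.94668847] 388.8671059552443 0.02921679022020994
side [ 0.08695178 -0.657227    0.5919424 ] 425.7245471069895 -0.09794361255338714
```

View pics/top0.png

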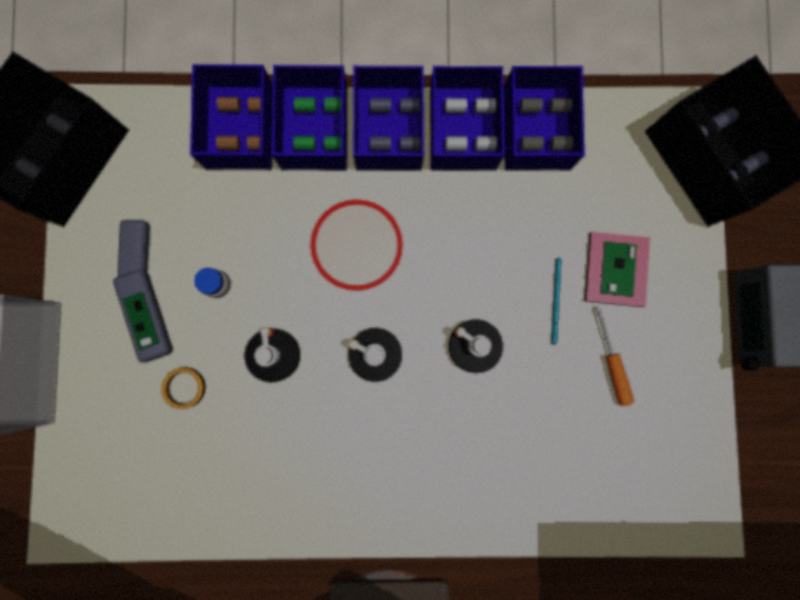

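View pics/side0.png

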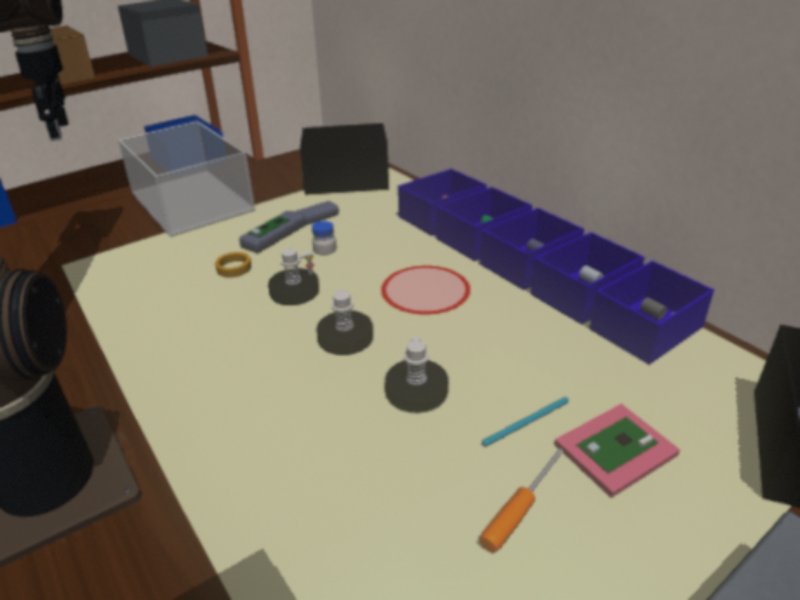

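The top view shows the three black carriers at about (270,355), (375,354) and (475,345), the red ring at (357,245), and the bystanders clear of the lane between them. In the side view the caps are visible, but the rings are mostly hidden.

```bash
cat > m.py <<'E'
from h import *
import pickle
c=pickle.load(open('top0.pkl','rb'));im=c['img'];s=0.7
hsv=cv2.cvtColor(im,cv2.COLOR_RGB2HSV)
r=((hsv[:,:,0]<8)|(hsv[:,:,0]>172))&(hsv[:,:,1]>140)
m=np.zeros(r.shape,bool);m[130:210,205:295]=1
ys,xs=np.nonzero(r&m);(e,ax,_)=cv2.fitEllipse(np.c_[xs,ys].astype(np.float32));print('zone',atz(c,*e,0),ax)
for n,(u,v) in dict(L=(272,355),M=(375,354),R=(476,345)).items():
    u*=s;v*=s;x0,y0=int(u)-28,int(v)-28
    g=im[y0:y0+56,x0:x0+56].max(2)
    k=(g<75).astype(np.uint8)
    ct=max(cv2.findContours(k,cv2.RETR_EXTERNAL,cv2.CHAIN_APPROX_NONE)[0],key=cv2.contourArea)
    h=cv2.convexHull(ct);e,ax,_=cv2.fitEllipse(h);e=np.array(e)+[x0,y0]
    print(n,'base',e,ax,atz(c,*e,.02))
    w=(g>140).astype(np.uint8); w&=cv2.drawContours(np.zeros_like(w),[cv2.erode(h,None) if 0 else h],-1,1,-1); w=cv2.morphologyEx(cv2.erode(w,np.ones((2,2),np.uint8)),cv2.MORPH_OPEN,np.ones((7,7),np.uint8))
    yy,xx=np.nonzero(w)
    if len(xx): print('  cap',xx.mean()+x0,yy.mean()+y0,len(xx),atz(c,xx.mean()+x0,yy.mean()+y0,.08))
a=cv2.resize(im[215:275,160:365,::-1],(800,234),interpolation=3)
c2=pickle.load(open('side0.pkl','rb'))['img'];b=cv2.resize(c2[165:295,180:320,::-1],(388,360),interpolation=3)
o=np.zeros((600,800,3),np.uint8);o[:234]=a;o[236:596,:388]=b;cv2.imwrite('pics/crop.png',o)
E
python3 m.py
```

```text
zone [0.64910244 0.05723695 0.        ] (60.21532440185547, 60.728660583496094)
L base [190.14710999 248.31566429] (37.01911163330078, 38.872337341308594) [0.46039299 0.19412201 0.02      ]
M base [262.02732658 247.8495388 ] (36.98538589477539, 37.15353775024414) [0.46084649 0.02458505 0.02      ]
  cap 262.0 249.0 49 [0.45872106 0.02284271 0.08      ]
R base [332.29566956 241.89780045] (37.052833557128906, 38.01469421386719) [ 0.4744686  -0.14245651  0.02      ]
```

View pics/crop.png

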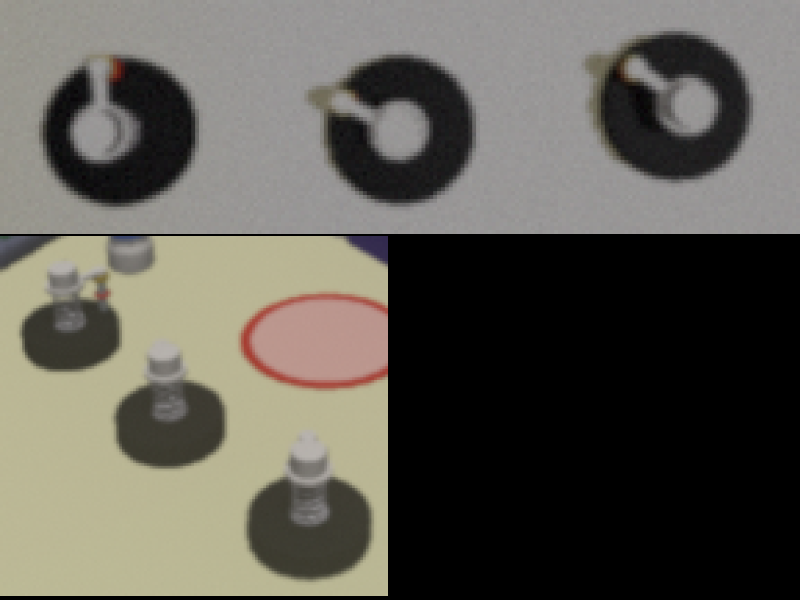

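The crop shows the cap tops at crop pixels L (100,132), M (400,130) and R (692,107). The posts lie up for L, up-left for M and up-left for R. Next I convert these to world positions and tool shifts.

```bash
cat >> h.py <<'E'
from scipy.spatial.transform import Rotation as Ro
def delta(tgt):
    s=ctrl.get_state();return np.round(Ro.from_quat(s['tcp_rot']).inv().apply(np.array(tgt)-s['eef_pos'])*100,2)
E
python3 - <<'E'
from h import *
import pickle
c=pickle.load(open('top0.pkl','rb'))
for n,(u,v) in dict(L=(100,132),M=(400,130),R=(692,107)).items():
    p=atz(c,160+(u+.5)/3.902-.5,215+(v+.5)/3.9-.5,.082);print(n,p,delta([p[0],p[1],.11]))
E
```

```text
L [0.46054718 0.19161685 0.082     ] [-37.78 -34.82  12.07]
M [0.46102402 0.02247663 0.082     ] [-43.11 -50.87  12.1 ]
R [ 0.47359193 -0.1435238   0.082     ] [-49.49 -66.25  12.13]
```

>>> send_rows([
  [[-4.2,-3.87,0,0,0,0,-1],[-4.2,-3.87,0,0,0,0,-1],[-4.2,-3.87,0,0,0,0,-1],[-4.2,-3.87,0,0,0,0,-1],[-4.2,-3.87,2,0,0,0,-1],[-4.2,-3.87,2,0,0,0,-1],[-4.2,-3.87,2,0,0,0,-1],[-4.2,-3.87,2,0,0,0,-1],[-4.2,-3.8,2,0,0,0,-1],[0,0,0,0,0,0,-1]],
])

```text
time: 1.35
eef_pos: [0.4614, 0.1896, 0.1292]
tcp_rot: [0.161, 0.987, -0.001, -0.002]
contact_force: [-1.0, -0.2, -0.1]
opening: 0.003
finger_force: 0.0
```

```bash
python3 - <<'E'
from h import *
s=ctrl.get_state();print(s['time'],s['eef_pos'],s['tcp_rot'],s['contact_force'],s['opening'])
print(delta([.4605,.193,.09]))
E
```

```text
1.35 [0.46140639 0.18962113 0.12922979] [ 1.61096162e-01  9.86936627e-01 -8.92763883e-04 -1.82286999e-03] [-1.00367519 -0.16003274 -0.05262256] 0.002873201004384072
[0.18 0.3  3.92]
```

>>> send_rows([
  [[0.18,0.3,2,0,0,0,-1],[0,0,1.5,0,0,0,-1],[0,0,0.6,0,0,0,-1],[0,0,0.4,0,0,0,-1],[0,0,0.4,0,0,0,-1],[0,0,0.4,0,0,0,-1],[0,0,0.2,0,0,0,-1],[0,0,0,0,0,0,-1],[0,0,0,0,0,0,-1]],
])

```text
time: 2.48
eef_pos: [0.4609, 0.1966, 0.0768]
tcp_rot: [0.158, 0.987, 0.0, 0.0]
contact_force: [-0.2, 2.2, 3.0]
opening: -0.001
finger_force: 1.5
```

>>> send_rows([
  [[0,0,-1.2,0,0,0,-1],[0,0,0,0,0,0,-1],[0,-0.35,0,0,0,0,-1],[0,0,0,0,0,0,-1],[0,0,0,0,0,0,-1]],
])

```text
time: 3.1
eef_pos: [0.4592, 0.1928, 0.088]
tcp_rot: [0.158, 0.987, -0.0, -0.0]
contact_force: [-0.1, -0.6, -0.4]
opening: 0.005
finger_force: 0.0
```

```bash
python3 - <<'E'
from h import *
import pickle
s=ctrl.get_state();print(s['time'],s['eef_pos'],s['contact_force'])
c=ctrl.read_camera('side')
cv2.imwrite('pics/s1.png',cv2.resize(c['img'][130:270,150:337,::-1],(800,600),interpolation=3))
E
```

```text
3.1 [0.45922663 0.19282433 0.08800609] [-0.05058567 -0.62451741 -0.35395847]
```

View pics/s1.png

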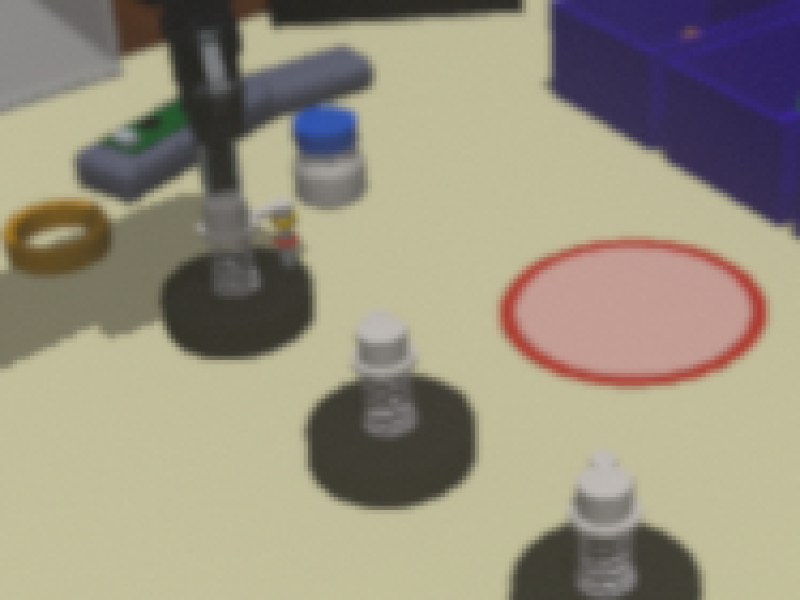

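The fingers are centred over the left cap at (225,190). The yellow ring at (283,222) is still above the red line at (287,242).

>>> send_rows([
  [[0,0,0.5,0,0,0,-1],[0,0,0.3,0,0,0,-1],[0,0,0.3,0,0,0,-1],[0,0,0.3,0,0,0,-1],[0,0,0.1,0,0,0,-1],[0,0,0,0,0,0,-1],[0,0,0,0,0,0,-1]],
])

```text
time: 4.03
eef_pos: [0.4595, 0.193, 0.0735]
tcp_rot: [0.158, 0.987, -0.0, 0.0]
contact_force: [-1.6, 0.0, 5.3]
opening: 0.003
finger_force: 2.3
```

>>> send_rows([
  [[0,0,0.3,0,0,0,-1],[0,0,0.3,0,0,0,-1],[0,0,0.2,0,0,0,-1],[0,0,0,0,0,0,-1],[0,0,0,0,0,0,-1]],
])

```text
time: 4.65
eef_pos: [0.4595, 0.193, 0.066]
tcp_rot: [0.158, 0.987, -0.0, -0.0]
contact_force: [-2.4, -0.7, 7.4]
opening: -0.002
finger_force: 4.0
```

>>> send_rows([
  [[0,0,0.2,0,0,0,-1],[0,0,0.1,0,0,0,-1],[0,0,0,0,0,0,-1],[0,0,0,0,0,0,-1],[0,0,0,0,0,0,-1]],
])

```text
time: 5.28
eef_pos: [0.4595, 0.193, 0.0632]
tcp_rot: [0.158, 0.987, -0.0, -0.0]
contact_force: [-3.9, -1.0, 9.1]
opening: -0.004
finger_force: 4.7
```

```bash
python3 - <<'E'
from h import *
f=[]
for i in range(4):
    s=ctrl.get_state();f.append(s['contact_force']);ctrl.read_camera('top')
print(np.round(f,2),s['eef_pos'],s['wrist_torque'],s['finger_force'])
E
```

```text
[[-3.89 -0.96  9.1 ]
 [-4.57 -0.79  8.42]
 [-4.06 -0.86 10.15]
 [-3.94 -0.96  9.77]] [0.45949187 0.19300046 0.06320833] [-0.16975921  0.70057077 -0.031222  ] 4.664185434230603
```

>>> send_rows([
  [[0.1,0,0.1,0,0,0,-1],[0,0,0.1,0,0,0,-1],[0,0,0.1,0,0,0,-1],[0,0,0,0,0,0,-1],[0,0,0,0,0,0,-1]],
])

```text
time: 6.1
eef_pos: [0.4595, 0.193, 0.0608]
tcp_rot: [0.158, 0.987, -0.0, 0.001]
contact_force: [-3.1, -2.6, 10.5]
opening: -0.001
finger_force: 5.2
```

```bash
cat > f.py <<'E'
from h import *
f=[]
for i in range(8):
    s=ctrl.get_state();f.append(s['contact_force']);ctrl.read_camera('top')
print(np.round(np.mean(f,0),2),s['eef_pos'],s['time'],s['finger_force'])
E
python3 f.py
```

```text
[-3.07 -2.43 10.54] [0.45950102 0.19303216 0.0607978 ] 6.45 5.234494100441225
```

>>> send_rows([
  [[0,0,0.15,0,0,0,-1],[0,0,0.1,0,0,0,-1],[0,0,0,0,0,0,-1],[0,0,0,0,0,0,-1],[0,0,0,0,0,0,-1]],
])

```text
time: 7.12
eef_pos: [0.4595, 0.193, 0.0585]
tcp_rot: [0.158, 0.987, -0.0, 0.001]
contact_force: [-2.8, -3.5, 11.3]
opening: -0.004
finger_force: 5.8
```

```bash
python3 f.py; python3 - <<'E'
from h import *
print(delta([.4605,.0235,.0945]))
E
```

```text
[-3.57 -2.55 11.64] [0.45951836 0.19305875 0.05848267] 7.475 5.779731877846643
[ -5.39 -16.08  -3.59]
```

>>> send_rows([
  [[0,0,-2,0,0,0,-1],[0,0,-3,0,0,0,-1],[-1.35,-4.02,0,0,0,0,-1],[-1.35,-4.02,0,0,0,0,-1],[-1.35,-4.02,0,0,0,0,-1],[-1.35,-4.02,0,0,0,0,-1],[0,0,0,0,0,0,-1],[0,0,0,0,0,0,-1],[0,0,0,0,0,0,-1]],
])

```text
time: 8.65
eef_pos: [0.4594, 0.0246, 0.1065]
tcp_rot: [0.158, 0.988, 0.0, -0.0]
contact_force: [0.7, 0.4, 0.3]
opening: 0.002
finger_force: 0.0
```

```bash
python3 f.py; python3 - <<'E'
from h import *
print(delta([.4605,.0235,.086]))
E
```

```text
[-0.02  0.22  0.42] [0.45960181 0.02400051 0.10686008] 9.0 0.0
[-0.1  -0.01  2.08]
```

Bias is small (+0.4). I descend to about 0.076, a depth of 6 mm.

>>> send_rows([
  [[-0.1,0,1.5,0,0,0,-1],[0,0,0.5,0,0,0,-1],[0,0,0,0,0,0,-1],[0,0,0.4,0,0,0,-1],[0,0,0.4,0,0,0,-1],[0,0,0.3,0,0,0,-1],[0,0,0,0,0,0,-1],[0,0,0,0,0,0,-1]],
])

```text
time: 10.05
eef_pos: [0.461, 0.0233, 0.0768]
tcp_rot: [0.158, 0.987, -0.0, 0.0]
contact_force: [-2.0, 0.5, 5.8]
opening: 0.001
finger_force: 3.2
```

```bash
python3 f.py
```

```text
[-2.28  0.01  6.03] [0.46092283 0.02325878 0.07680166] 10.4 3.2001214067709505
```

>>> send_rows([
  [[0.05,0,0.2,0,0,0,-1],[0,0,0.2,0,0,0,-1],[0,0,0.2,0,0,0,-1],[0,0,0,0,0,0,-1],[0,0,0,0,0,0,-1],[0,0,0,0,0,0,-1]],
])

```text
time: 11.2
eef_pos: [0.461, 0.0233, 0.0718]
tcp_rot: [0.158, 0.987, -0.0, 0.001]
contact_force: [-3.9, 0.1, 11.6]
opening: 0.006
finger_force: 5.6
```

```bash
python3 f.py
```

```text
[-3.69 -0.1  10.96] [0.46097187 0.02325875 0.07180535] 11.55 5.576273272745311
```

>>> send_rows([
  [[0,0,0.12,0,0,0,-1],[0,0,0,0,0,0,-1],[0,0,0,0,0,0,-1],[0,0,0,0,0,0,-1]],
])

```text
time: 12.1
eef_pos: [0.461, 0.0233, 0.0707]
tcp_rot: [0.158, 0.987, -0.0, 0.0]
contact_force: [-4.1, -0.2, 12.0]
opening: 0.003
finger_force: 6.1
```

```bash
python3 f.py; python3 - <<'E'
from h import *
print(delta([.4737,-.1432,.107]))
E
```

```text
[-4.27 -0.23 12.36] [0.46100069 0.02328437 0.07076077] 12.45 6.071618564310484
[ -6.41 -15.42  -3.62]
```

Middle spring: about 12.1 N at 11.2 mm depth, so it is good. Next is the right one.

>>> send_rows([
  [[0,0,-2,0,0,0,-1],[0,0,-2,0,0,0,-1],[-1.6,-3.85,0,0,0,0,-1],[-1.6,-3.85,0,0,0,0,-1],[-1.6,-3.85,0,0,0,0,-1],[-1.6,-3.85,0,0,0,0,-1],[0,0,0,0,0,0,-1],[0,0,0,0,0,0,-1],[0,0,0,0,0,0,-1]],
])

```text
time: 13.62
eef_pos: [0.4724, -0.1416, 0.1083]
tcp_rot: [0.158, 0.988, 0.0, -0.0]
contact_force: [0.1, 0.6, -0.2]
opening: 0.003
finger_force: 0.0
```

```bash
python3 f.py; python3 - <<'E'
from h import *
print(delta([.4737,-.1432,.086]))
E
```

```text
[-0.09  0.29 -0.02] [ 0.47276969 -0.14243289  0.10868948] 13.975 0.0
[-0.11 -0.03  2.27]
```

>>> send_rows([
  [[-0.05,0,1.5,0,0,0,-1],[0,0,0.7,0,0,0,-1],[0,0,0,0,0,0,-1],[0,0,0.4,0,0,0,-1],[0,0,0.4,0,0,0,-1],[0,0,0.3,0,0,0,-1],[0,0,0,0,0,0,-1],[0,0,0,0,0,0,-1]],
])

```text
time: 15.02
eef_pos: [0.4736, -0.1432, 0.0766]
tcp_rot: [0.158, 0.987, -0.0, 0.0]
contact_force: [-2.2, 1.3, 5.5]
opening: -0.001
finger_force: 3.1
```

```bash
python3 f.py
```

```text
[-2.2   1.03  6.05] [ 0.47355842 -0.14316156  0.07667731] 15.375 3.100157305598259
```

>>> send_rows([
  [[0.05,0,0.2,0,0,0,-1],[0,0,0.2,0,0,0,-1],[0,0,0.2,0,0,0,-1],[0,0,0,0,0,0,-1],[0,0,0,0,0,0,-1],[0,0,0,0,0,0,-1]],
])

```text
time: 16.18
eef_pos: [0.4736, -0.1432, 0.0717]
tcp_rot: [0.158, 0.987, -0.0, 0.001]
contact_force: [-3.1, 1.0, 10.9]
opening: -0.003
finger_force: 5.3
```

```bash
python3 f.py
```

```text
[-3.1   1.29 10.75] [ 0.4735865  -0.1431723   0.07167302] 16.525 5.340292871114798
```

>>> send_rows([
  [[0,0,0.13,0,0,0,-1],[0,0,0,0,0,0,-1],[0,0,0,0,0,0,-1],[0,0,0,0,0,0,-1]],
])

```text
time: 17.08
eef_pos: [0.4736, -0.1432, 0.0705]
tcp_rot: [0.158, 0.987, -0.0, 0.0]
contact_force: [-3.1, 2.0, 11.8]
opening: -0.0
finger_force: 5.8
```

```bash
python3 f.py; python3 - <<'E'
from h import *
print(delta([.45,.03,.13]),delta([.399,.237,.13]))
E
```

```text
[-3.8   2.01 10.88] [ 0.47361933 -0.14318165  0.0705501 ] 17.425 5.846797936828807
[ 7.64 15.71 -5.96] [18.95 33.79 -5.98]
```

>>> send_rows([
  [[0,0,0.04,0,0,0,-1],[0,0,0,0,0,0,-1],[0,0,0,0,0,0,-1],[0,0,-2.5,0,0,0,-1],[0,0,-4,0,0,0,-1],[2.7,4.8,0,0,0,0,-1],[2.7,4.8,0,0,0,0,-1],[2.7,4.8,0,0,0,0,-1],[2.7,4.8,0,0,0,0,-1],[2.7,4.8,0,0,0,0,-0.4]],
])

```text
time: 18.73
eef_pos: [0.419, 0.129, 0.133]
tcp_rot: [0.158, 0.987, 0.0, 0.001]
contact_force: [1.4, 0.0, -0.5]
opening: 0.199
finger_force: 0.0
```

>>> send_rows([
  [[2.7,4.8,0,0,0,0,-0.4],[2.7,4.8,0,0,0,0,-0.4],[0,0,0,0,0,0.15,-0.4],[0,0,0,0,0,0.155,-0.4],[0,0,0,0,-0.15,0,-0.4],[0,0,0,0,0,0,-0.4],[0,0,0,0,0,0,-0.4]],
])

```text
time: 19.6
eef_pos: [0.3982, 0.2355, 0.1329]
tcp_rot: [0.305, 0.949, -0.023, 0.071]
contact_force: [0.4, -0.4, 0.2]
opening: 0.304
finger_force: 0.0
```

```bash
python3 - <<'E'
from h import *
import pickle
s=ctrl.get_state();print(s['time'],s['eef_pos'],s['opening'],s['contact_force']);R=Ro.from_quat(s['tcp_rot']).as_matrix();print(R.round(3))
print(delta([.399,.237,.05]),delta([.399,.237,.01]))
a=ctrl.read_camera('top');pickle.dump(a,open('top1.pkl','wb'));b=ctrl.read_camera('side')
o=np.vstack([cv2.resize(a['img'][195:280,100:380,::-1],(800,243),interpolation=3),cv2.resize(b['img'][150:275,150:430,::-1],(800,357),interpolation=3)])
cv2.imwrite('pics/p2.png',o)
E
```

```text
19.6 [0.39821789 0.23553866 0.13294259] 0.30366822875882066 [ 0.36285528 -0.434673    0.16872491]
[[-0.804  0.583  0.12 ]
 [ 0.577  0.813 -0.086]
 [-0.148  0.    -0.989]]
[1.25 0.16 8.2 ] [ 1.84  0.16 12.16]
```

View pics/p2.png

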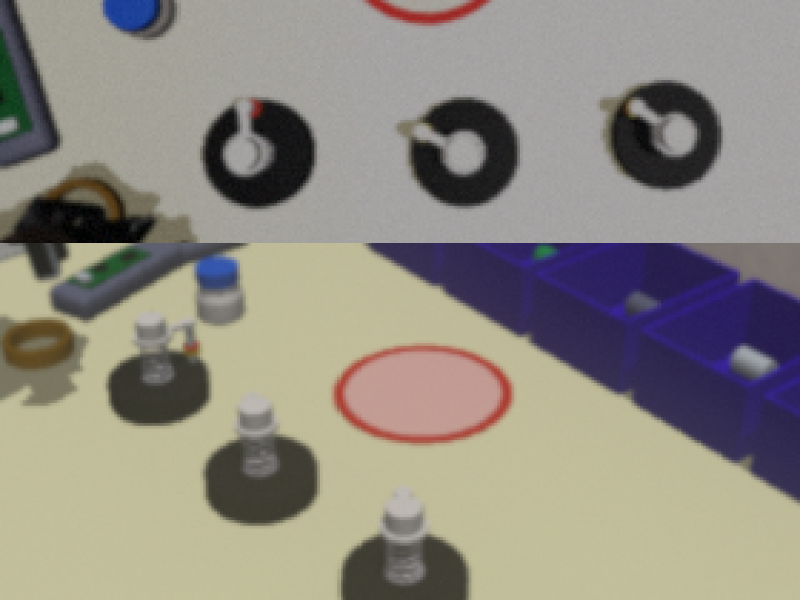

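The weak carrier on the left now shows yellow under its red line at (192,349). Nothing else has moved, and the gripper stands behind the carrier. I lower it.

>>> send_rows([
  [[0.46,0.04,3.0,0,0,0,-0.4],[0.46,0.04,3.0,0,0,0,-0.4],[0.46,0.04,3.0,0,0,0,-0.4],[0.46,0.04,2.0,0,0,0,-0.4],[0,0,1.0,0,0,0,-0.4],[0,0,0,0,0,0,-0.4],[0,0,0,0,0,0,-0.4]],
])

```text
time: 20.58
eef_pos: [0.3999, 0.2371, 0.0125]
tcp_rot: [0.306, 0.949, -0.022, 0.072]
contact_force: [0.2, -0.3, -0.4]
opening: 0.304
finger_force: 0.0
```

```bash
python3 - <<'E'
from h import *
s=ctrl.get_state();print(s['time'],s['eef_pos'],s['opening'],s['contact_force'])
u=np.array([.188,-.136]);u/=np.hypot(*u)
z=np.array([.649,.057])
for d in (.060,.0534): 
    L=np.array([.460,.193]);print(d,delta([*(L-u*d),.011]))
    print('end',delta([*(z-u*d),.011]))
c=ctrl.read_camera('side');cv2.imwrite('pics/p3.png',cv2.resize(c['img'][130:270,130:317,::-1],(800,600),interpolation=3))
E
```

```text
20.575 [0.39990744 0.23712064 0.01247737] 0.3039997840558342 [ 0.18882121 -0.25578407 -0.38130446]
0.06 [-1.42 -0.06  0.36]
end [-24.44  -0.07   3.87]
0.0534 [-2.07 -0.06  0.46]
end [-25.09  -0.08   3.96]
```

View pics/p3.png

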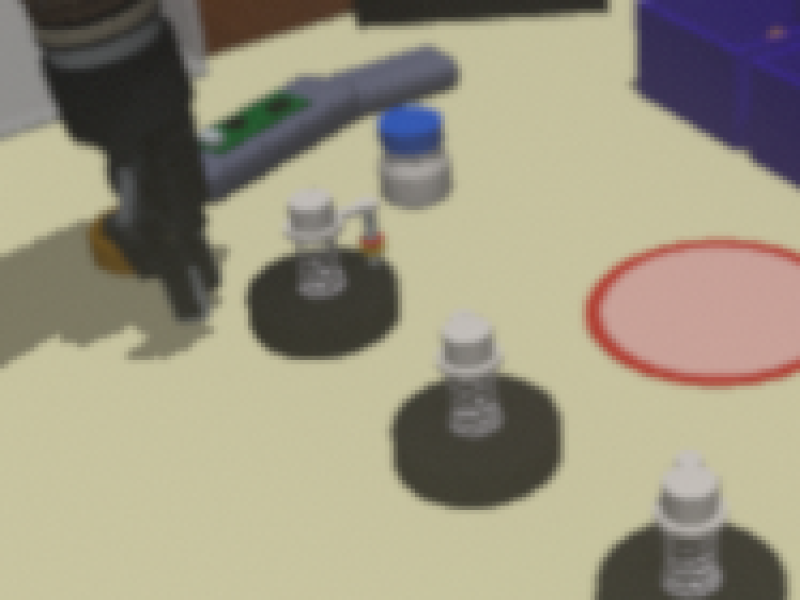

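The fingers stand behind the carrier at (195,310), clear of the tape. The ring at (372,255) is below the red line at (372,240). I start the push.

>>> send_rows([
  [[-1.0,0,0.2,0,0,0,-0.4],[-0.6,0,0.1,0,0,0,-0.4],[-0.6,0,0.09,0,0,0,-0.4],[-0.6,0,0.09,0,0,0,-0.4],[-0.6,0,0.09,0,0,0,-0.4],[-0.8,0,0.12,0,0,0,-0.4],[-0.8,0,0.12,0,0,0,-0.4],[-0.8,0,0.12,0,0,0,-0.4],[-0.8,0,0.12,0,0,0,-0.4],[-0.4,0,0.06,0,0,0,-0.4]],
])

```text
time: 21.88
eef_pos: [0.4556, 0.1958, 0.0109]
tcp_rot: [0.306, 0.949, -0.023, 0.07]
contact_force: [-6.2, 4.5, 5.5]
opening: 0.298
finger_force: 3.6
```

```bash
cat > g.py <<'E'
from h import *
s=ctrl.get_state();print(s['time'],s['eef_pos'],s['opening'],s['contact_force'])
u=np.array([.188,-.136]);u/=np.hypot(*u)
print('end',delta([*(np.array([.649,.057])-u*.0534),.011]))
c=ctrl.read_camera('side');cv2.imwrite('pics/p.png',cv2.resize(c['img'][130:270,130:317,::-1],(800,600),interpolation=3))
E
python3 g.py; cp pics/p.png pics/p4.png
```

```text
21.875 [0.45556894 0.19579137 0.01085333] 0.2984265906492828 [-6.20500539  4.52759563  5.48548536]
end [-18.27   0.05   2.69]
```

View pics/p4.png

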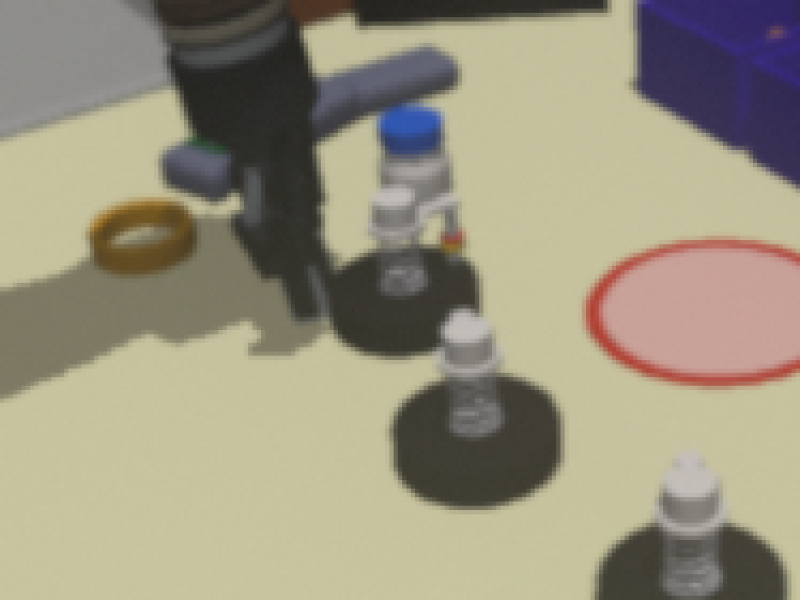

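The carrier slides upright, nestled against the fingers at (405,300), and its neighbours are untouched. I continue.

>>> send_rows([
  [[-0.8,0,0.12,0,0,0,-0.4],[-1.0,0,0.15,0,0,0,-0.4],[-1.0,0,0.15,0,0,0,-0.4],[-1.0,0,0.15,0,0,0,-0.4],[-1.0,0,0.15,0,0,0,-0.4],[-1.0,0,0.15,0,0,0,-0.4],[-1.0,0,0.15,0,0,0,-0.4],[-1.0,0,0.15,0,0,0,-0.4],[-0.8,0,0.12,0,0,0,-0.4],[-0.4,0,0.06,0,0,0,-0.4]],
])

```text
time: 23.18
eef_pos: [0.5292, 0.1427, 0.0108]
tcp_rot: [0.306, 0.949, -0.023, 0.069]
contact_force: [-5.2, 4.0, 6.1]
opening: 0.301
finger_force: 3.9
```

```bash
python3 g.py; python3 - <<'E'
from h import *
c=ctrl.read_camera('side')
cv2.imwrite('pics/p5.png',cv2.resize(c['img'][110:300,150:403,::-1],(800,600),interpolation=3))
E
```

```text
23.175 [0.52923091 0.1427231  0.01077525] 0.30051896552279095 [-5.20391385  4.03202483  6.10932746]
end [-9.29  0.05  1.35]
```

View pics/p5.png

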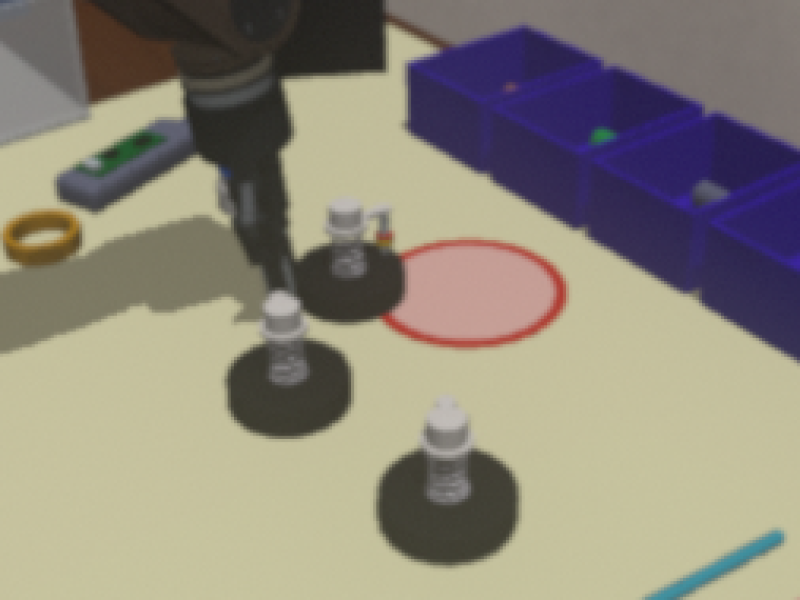

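The carrier at (350,285) is entering the red area, centred at (468,292), still upright and on line. 9.3 cm remain.

>>> send_rows([
  [[-0.9,0,0.13,0,0,0,-0.4],[-1.1,0,0.16,0,0,0,-0.4],[-1.1,0,0.16,0,0,0,-0.4],[-1.1,0,0.16,0,0,0,-0.4],[-1.1,0,0.16,0,0,0,-0.4],[-1.1,0,0.16,0,0,0,-0.4],[-1.0,0,0.15,0,0,0,-0.4],[-0.8,0,0.12,0,0,0,-0.4],[-0.6,0,0.09,0,0,0,-0.4],[-0.3,0,0.04,0,0,0,-0.4]],
])

```text
time: 24.52
eef_pos: [0.6051, 0.0884, 0.0111]
tcp_rot: [0.306, 0.949, -0.023, 0.071]
contact_force: [-2.1, 1.3, -2.4]
opening: 0.299
finger_force: 1.4
```

>>> send_rows([
  [[0,0,0,0,0,0,-0.4],[1.5,0,-0.22,0,0,0,-0.4],[3,0,-0.44,0,0,0,-0.4],[2,0,-3,0,0,0,-0.4],[0,0,-5,0,0,0,-0.4],[2,0,-5,0,0,0,-0.4],[4,0,-4,0,0,0,-0.4],[4,2,0,0,0,0,-0.4],[4,3,0,0,0,0,-0.4],[0,0,0,0,0,0,-0.4]],
])

```text
time: 25.78
eef_pos: [0.4465, 0.2657, 0.1559]
tcp_rot: [0.303, 0.95, -0.022, 0.072]
contact_force: [-0.0, -0.4, 0.1]
opening: 0.299
finger_force: 0.0
```

```bash
python3 - <<'E'
from h import *
s=ctrl.get_state();print(s['time'],s['eef_pos'],s['contact_force'])
a=ctrl.read_camera('top');b=ctrl.read_camera('side')
o=np.vstack([cv2.resize(a['img'][130:285,60:480,::-1],(800,295),interpolation=3),cv2.resize(b['img'][150:310,150:584,::-1],(800,305),interpolation=3)])
cv2.imwrite('pics/p6.png',o)
g=a['img'].max(2);k=(g<75).astype(np.uint8);k[:130]=0
for ct in cv2.findContours(k,cv2.RETR_EXTERNAL,cv2.CHAIN_APPROX_NONE)[0]:
    if 600<cv2.contourArea(cv2.convexHull(ct))<1500:
        e,ax,_=cv2.fitEllipse(cv2.convexHull(ct));print(np.round(e,1),np.round(ax,1),atz(a,*e,.02).round(4))
E
```

```text
25.775 [0.44654342 0.26571916 0.15585187] [-0.0407203  -0.42607388  0.10672992]
[262. 248.] [36.8 36.9] [0.4606 0.0247 0.02  ]
[332.3 241.9] [36.7 37.8] [ 0.4745 -0.1424  0.02  ]
[247.7 169.9] [36.4 36.8] [0.648  0.0594 0.02  ]
```

View pics/p6.png

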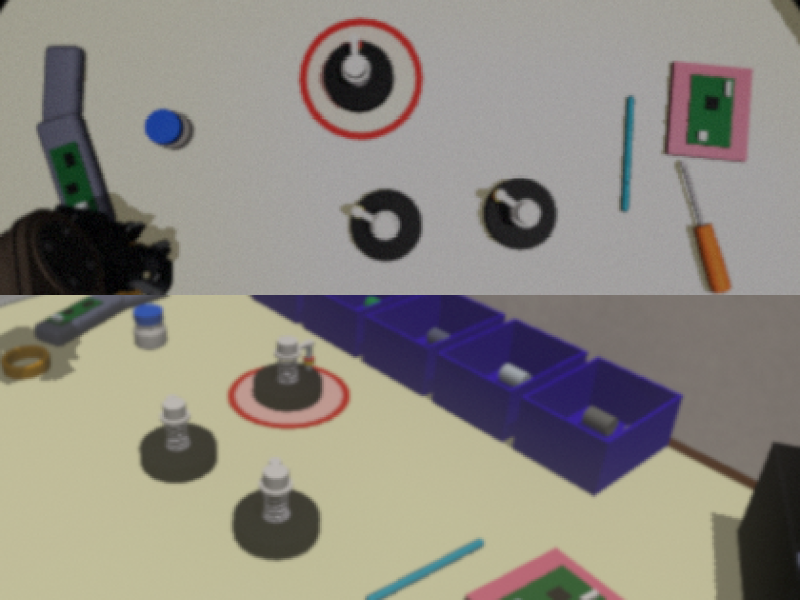

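The weak carrier stands within about 3 mm of the red area's centre, (358,77) in the top crop. The other two carriers and the bystanders are in place, and the arm is clear.

```bash
python3 -c "
from plant import ctrl
print(ctrl.sign_off())"
```

```text
the job is handed in; nothing more can be done
None
```

All three springs were pressed at about 12 N; the left carrier (by the tape and jar) was the weak one and now stands within about 3 mm of the red area's centre. The other two carriers and the bystanders look unmoved in the last pictures. The job is handed in; no verdict was returned.

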